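# Shut and lock an enclosure cover with its quarter-turn fastener

### The arm

A 6-joint arm with a two-finger parallel gripper is mounted at the origin on the work surface. World frame = base frame: x ahead of the robot, y to its left, z up, the work surface at z = 0. Lengths are in m, angles in rad, forces in N, time in s.
With the tool pointing down it reaches from about 0.3 to 0.775 m from the base axis. Payload 14.6 kg.
Tool frame: the origin (TCP) lies on the centre line of the jaws, within the pads' length; the fingertips stand 25 mm ahead of it and the grasp point (between the pads) lies 6 mm ahead of it (ctrl.tip_reach is the distance from the TCP to the fingertips, in m); z points along the fingers, y is the line along which they close (so a half turn about z gives the same grasp; the last joint's range is limited). The gripper opens to 94 mm and grips with 3 to 60 N. Pads are 16 mm wide; open, the fingers measure 119 mm over their backs; the gripper's body (75 mm by 177 mm) begins 78 mm behind the grasp point.
Start: joints at [1.172, 0.3, 1.521, -0, 1.321, -0.067], TCP at [0.179, 0.52, 0.23] pointing down, gripper open.
Joint ranges: [-3.03, 3.03], [-0.79, 2.21], [0.23, 2.52], [-1.04, 4.18], [0, 3.07], [-2.55, 2.55]. Speed limits (rad/s): [2.22, 2.22, 2.57, 3.14, 3.14, 3.14].

### API

Orientations are given as [roll, pitch, yaw] about the fixed x, y, z axes, in that order (R = Rz(yaw) Ry(pitch) Rx(roll)).
In Python, from station import ctrl gives the robot as it stands. The module is installed in compiled form; this text tells all that it offers.
- The arm moves only by the tool apply_moves, never from a script. Its argument "deltas" is a list of rows, each a list of 7 numbers: the closure in counts, from 0 (fully open) to 255 (shut), then the shift along the world's x, y, z in cm, then the turn, a rotation vector about the world's x, y, z in rad. In form: [[jaw, tx, ty, tz, ax, ay, az], ...]. A call has 1 to 10 rows; each row shifts and turns the commanded pose from where the row before left it; what a row does not reach is not made up. A row lasts 1/10 s, in which the tool goes at most 50 mm and 8.59 degrees, less where a joint would pass 70% of its speed; a pose out of reach is approached as far as the arm can. A call with a gripper value outside its range is refused whole. The fingers move at their own pace and stop on an object; "grip_force" is the grip in N (left out, the last holds). Time passes only in rows, so rows that do not move let the fingers close. It gives the time, the measured TCP pose, the force, the opening and the grip force at its end, in the units of the state.
- ctrl.get_obs(): the state, without advancing time (a new reading comes with each control period).
- ctrl.camera(name): name is "scene" or "side" or "wrist"; returns a dict with "img" (400x640x3 uint8, red, green, blue), "K" (3x3 intrinsics, pixels), "pose" (4x4, takes a point from camera to world coordinates); the wrist camera has in their place "hand_eye" (4x4, takes a point from camera to tool coordinates, whose origin is the TCP and whose axes are the flange's). Camera axes: x right, y up, looking along -z (the intrinsics and any distortion apply to the point x, -y, -z); pixel columns grow to the right and rows downward; lengths in m; the calibration is good to about 2 mm. A picture is of the moment at which its call begins: read the wrist's pose just before it. There is no depth.
- ctrl.hand_in(): hands the job in; it is judged then, once.
The state is a dict: "time_s": time; "qpos": joint angles; "joint_vel": joint speeds; "tau": joint torques, N m; "ee_pos": TCP position; "eef_rot": TCP orientation; "force": force on the tool from outside, world axes, zero at the start; "moment": the same for the moment, N m; "grip_width": finger opening in m; "grip_force": force on a finger pad.
Only numpy, scipy, OpenCV 4.12 (cv2) and the standard library are available. Lean on these libraries where they do the work, as an engineer would, in place of code of your own. Each camera call takes 0.05 s, during which the arm holds its last target. There are 200 camera calls.

### The job

Push the raised cover of the grey enclosure down with the fingers until it is fully shut, and only then set a fingertip in the slot of the orange lock head and turn it clockwise a quarter turn, right to its stop, so that the cover is locked. Grasp and lift nothing: do not raise the cover any further, and leave the breakers, screwdriver, tape and tray where they are.

Things in the scene. Friction and masses are not known exactly. Their poses are not given: they have to be found in the camera images.
- cover (a joint): opening angle of the cover in rad: 0 = fully shut, level on the box; grows as its free edge rises. Starts raised, 0.45 to 0.9. The hinge is stiff: the cover stays where it is left and does not spring back; a downward push of 4 to 9 N on its outer face, 130 mm from the hinge, moves it until it meets the box at 0.
- lock (a joint): lock head angle in rad, 0 to 1.571 between hard stops, growing clockwise seen from above the shut cover. Starts unlocked, 0 to 0.25; 1.571 = fully locked. Near 0 the slot runs from free edge to hinge (the cover's x), locked it runs parallel to the free edge. Takes 0.15 N m to turn, stays where left; keep a broad finger turning with the slot or it jams. Locks only if the cover is shut.
- cover_hinge (a point): middle of the cover's hinge line, on the box rim on the side away from the robot, 90 mm above the bench. Axes turn with the cover: y along the hinge, x from the free edge to the hinge, z out of the outer face. The cover, a grey panel 240 x 320 x 8 mm, spans x -240 to 0, y -160 to 160, z 0 to 8 mm in this frame; the lock axis is at x = -180 mm, y = 0.
- cover_edge (a point): middle of the cover's free edge, on its outer face (opposite the hinge, towards the robot). Same axes as cover_hinge. With the cover shut it is 98 mm above the bench.
- lock_slot (a point): centre of the slot's floor, on the turning axis; x runs along the slot and turns with the head, z out of the cover. The head is an orange disc 92 mm across, 24 mm proud of the cover, like a huge slotted screw: slot 34 mm wide, 14 mm deep, 92 mm long, right across, ends open, black floor. Cover shut: slot floor 108 mm, head top 122 mm above the bench.
- enclosure: grey plastic wall-box lying on its back, fixed to the bench: 240 mm (x) by 320 mm (y), 90 mm high, open on top under the hinged cover, with white breakers inside. Origin: centre of its underside; x points to the hinge side, z up.
- breaker_a: loose two-pole breaker with a black toggle, 85 by 36 by 74 mm, white. Origin: centre of its underside. To be left alone.
- breaker_b: loose three-pole breaker with a green toggle, 85 by 54 by 74 mm, white. Origin: centre of its underside. To be left alone.
- breaker_c: loose two-pole breaker with a green toggle, 85 by 36 by 74 mm, white. Origin: centre of its underside. To be left alone.
- screwdriver: loose yellow-handled screwdriver lying flat, about 215 mm long, along its x axis. Origin: on its axis, at its underside. To be left alone.
- tape: roll of blue tape lying flat, 90 mm across, 19 mm high. Origin: centre of its underside. To be left alone.
- tray: red parts tray, 90 by 120 by 30 mm, with one divider. Origin: centre of its underside. To be left alone.

How it is judged:
By the outcome, as a careful person would: the job done as asked, in the order asked, and still so for the second after the job is handed in, with the robot touching nothing.
It also fails if it takes over 59 s, if anything falls off the work surface, if the arm or the gripper's body presses on something with over 40 N, if the wrist force passes 120 N, or if a joint passes its speed limit or range.

## Working session

There is one attempt and no reset: what is moved stays moved. The work goes in short steps, Python scripts to look and compute and a tool call to move; the robot and the scene stay as the last step left them, time stands still between calls to the robot, and variables do not carry over. Pictures are saved under pics/ and viewed, at most 10 in all, crops included, and the job is handed in when it is done.

Besides the shell and the picture viewer there is one more tool, called after "Emit:" as name(argument=value, ...) on one line, values as JSON. apply_moves: Moves the arm, as the interface text tells. Its arguments: {"type":"object","properties":{"deltas":{"type":"array"},"grip_force":{"type":"number"}},"required":["deltas"]}

```bash
mkdir -p pics; cat > h.py <<'E'
import numpy as np, cv2
from station import ctrl
def snap(n,f):
    c=ctrl.camera(n); cv2.imwrite('pics/'+f,c['img'][:,:,::-1]); np.savez('pics/'+f+'.npz',**{k:v for k,v in c.items() if v is not None}); return c
E
python3 - <<'E'
from h import *
o=ctrl.get_obs(); print({k:np.round(v,3) for k,v in o.items()}, ctrl.tip_reach)
for n in('scene','side'):
    c=snap(n,n+'0.png'); print(n,[k for k in c],np.round(c['K'],1).tolist(),np.round(c['pose'],3).tolist())
E
```

```text
{'time_s': np.float64(0.0), 'qpos': array([ 1.172,  0.3  ,  1.522, -0.   ,  1.321, -0.067]), 'joint_vel': array([ 0.   , -0.   ,  0.001,  0.   , -0.001, -0.001]), 'tau': array([-5.0000e-03, -5.3183e+01, -3.5272e+01,  7.1000e-02,  2.5000e-02,
       -0.0000e+00]), 'ee_pos': array([0.179, 0.52 , 0.23 ]), 'eef_rot': array([-3.14, -0.  ,  2.81]), 'force': array([-0.879,  0.583, -0.588]), 'moment': array([-0.013, -0.028,  0.025]), 'grip_force': np.float64(0.0), 'grip_width': np.float64(0.094)} 0.025
scene ['img', 'K', 'pose'] [[437.2, 0.0, 319.9], [0.0, 437.2, 200.1], [0.0, 0.0, 1.0]] [[0.847, -0.324, 0.421, 0.995], [0.531, 0.502, -0.683, -0.775], [0.01, 0.802, 0.597, 0.77], [0.0, 0.0, 0.0, 1.0]]
side ['img', 'K', 'pose'] [[366.7, 0.0, 316.2], [0.0, 366.7, 196.1], [0.0, 0.0, 1.0]] [[0.804, 0.46, -0.376, 0.11], [-0.594, 0.629, -0.502, -0.574], [0.006, 0.627, 0.779, 0.983], [0.0, 0.0, 0.0, 1.0]]
```

View pics/scene0.png

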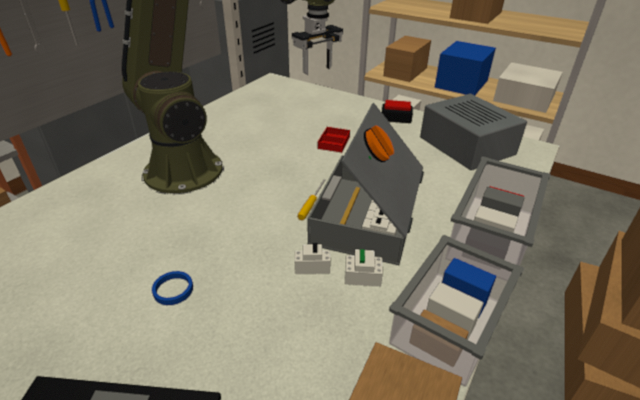

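View pics/side0.png

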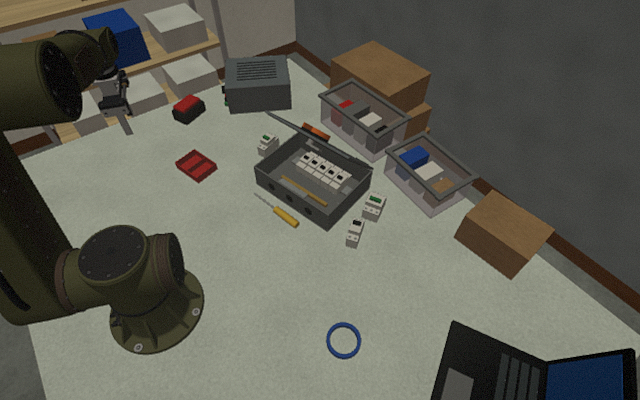

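The scene view shows the grey box around (360,210), with its cover raised and the orange lock at (378,143). The side view shows the box around (313,180), with the near wall at (255,165)-(333,228). I'll enlarge both to read the corners.

```bash
python3 - <<'E'
import cv2
a=cv2.imread('pics/scene0.png')[95:275,290:440]; b=cv2.imread('pics/side0.png')[100:240,235:395]
cv2.imwrite('pics/sc.png',cv2.resize(a,None,fx=3.3333,fy=3.3333,interpolation=cv2.INTER_CUBIC))
cv2.imwrite('pics/sd.png',cv2.resize(b,None,fx=4,fy=4,interpolation=cv2.INTER_CUBIC))
E
```

```text
(no output)
```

View pics/sc.png

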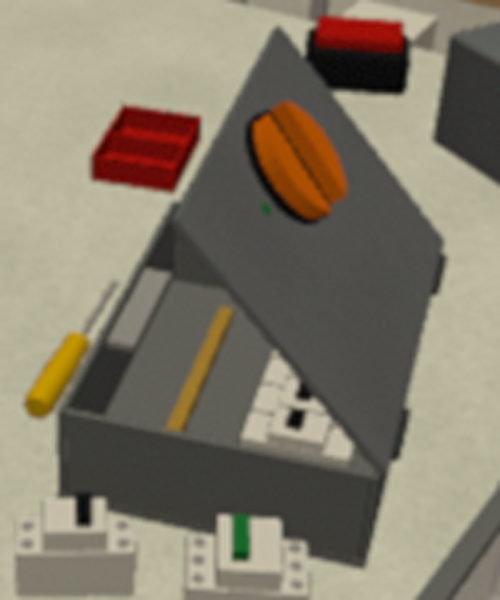

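View pics/sd.png

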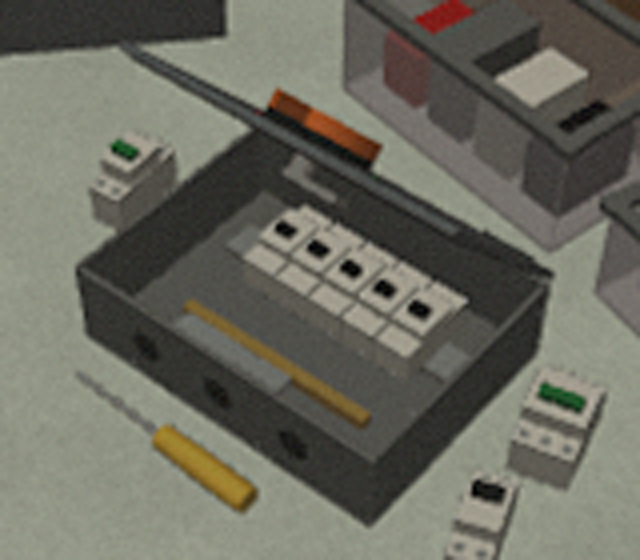

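```bash
cat > fit.py <<'E'
from h import *
from scipy.optimize import least_squares
def proj(P,pose,K):
    p=(np.asarray(P)-pose[:3,3])@pose[:3,:3]; return np.c_[K[0,0]*p[:,0]/-p[:,2]+K[0,2], K[1,1]*-p[:,1]/-p[:,2]+K[1,2]]
def cov(x,y,z,a): # cover pt in box frame; hinge at (.12,0,.09)
    return [.12+x*np.cos(a)+z*np.sin(a)*1, y, .09-x*np.sin(a)+z*np.cos(a)]
def world(P,q):
    P=np.array(P);c,s=np.cos(q[2]),np.sin(q[2]); return np.c_[q[0]+c*P[:,0]-s*P[:,1],q[1]+s*P[:,0]+c*P[:,1],P[:,2]]
E
python3 - <<'E'
from fit import *
S=np.load('pics/scene0.png.npz');D=np.load('pics/side0.png.npz')
so=np.array([(62,410),(62,483),(362,566),(180,225),(278,28),(443,243),(300,160)])/3.3333+[290,95]
do=np.array([(80,270),(375,462),(548,290),(372,522),(88,335)])/4+[235,100]
def f(q,w=0):
    a=q[3]
    s=world([(-.12,-.16,.09),(-.12,-.16,0),(.12,-.16,0),cov(-.24,-.16,.008,a),cov(-.24,.16,.008,a),cov(0,.16,.008,a),cov(-.18,0,.032,a)],q)
    d=world([(-.12,.16,.09),(-.12,-.16,.09),(.12,-.16,.09),(-.12,-.16,0),(-.12,.16,0)],q)
    return np.r_[(proj(s,S['pose'],S['K'])-so),(proj(d,D['pose'],D['K'])-do)].ravel()
best=min((least_squares(f,[.55,.1,y,.65],loss='soft_l1') for y in (-.6,-.2,.2,.6)),key=lambda r:r.cost)
q=best.x;print(np.round(q,4),np.round(best.fun.reshape(-1,2),1).tolist())
np.save('q.npy',q)
a=q[3]
for n,a_ in(('now',a),('shut',0)): print(n,np.round(world([cov(-.24,0,.008,a_),cov(0,0,.008,a_),cov(-.18,0,.032,a_),cov(-.13,0,.008,a_),cov(-.24,-.16,.008,a_),cov(-.24,.16,.008,a_)],q),3).tolist())
E
```

```text
[0.6057 0.1064 0.2541 0.8125] [[-1.4, 0.2], [-1.2, 5.3], [1.3, 1.1], [-2.3, -1.2], [-1.0, -0.4], [0.7, -0.8], [1.4, -0.7], [-1.6, -1.9], [0.3, -0.9], [1.2, -3.2], [0.1, 0.7], [-0.3, -0.5]]
now [[0.568, 0.097, 0.27], [0.727, 0.138, 0.096], [0.625, 0.111, 0.243], [0.641, 0.116, 0.19], [0.608, -0.058, 0.27], [0.528, 0.251, 0.27]]
shut [[0.49, 0.076, 0.098], [0.722, 0.137, 0.098], [0.548, 0.091, 0.122], [0.596, 0.104, 0.098], [0.53, -0.079, 0.098], [0.449, 0.231, 0.098]]
```

The fit is consistent: box at (0.606, 0.106), yaw 0.25, cover about 0.81 rad. I'll move above the cover, off to the left of the lock, with the jaws closed.

Emit:
apply_moves(deltas=[[255,1.9,-1.6,1.0,0,0,-0.055],[255,1.9,-1.6,1.0,0,0,-0.055],[255,1.9,-1.6,1.0,0,0,-0.055],[255,1.9,-1.6,1.0,0,0,-0.055],[255,1.9,-1.6,1.0,0,0,-0.055],[255,1.9,-1.6,1.0,0,0,-0.055],[255,1.9,-1.6,1.0,0,0,-0.055],[255,1.9,-1.6,1.0,0,0,-0.055],[255,1.9,-1.6,1.0,0,0,-0.055],[255,1.9,-1.6,1.0,0,0,-0.055]])

```text
time_s: 1.1
ee_pos: [0.3698, 0.3592, 0.3306]
eef_rot: [-3.141, 0.0, 2.257]
force: [0.4, -0.3, -0.3]
grip_width: 0.0176
grip_force: 0.0
```

Emit:
apply_moves(deltas=[[255,2,-1.6,0,0,0,-0.055],[255,2,-1.6,0,0,0,-0.055],[255,2,-1.6,0,0,0,-0.055],[255,2,-1.6,0,0,0,-0.055],[255,2,-1.6,0,0,0,-0.055],[255,2,-1.6,0,0,0,-0.055],[255,2,-1.6,0,0,0,-0.055],[255,2,-1.6,0,0,0,-0.055],[255,2,-1.6,0,0,0,-0.055],[255,2,-1.6,0,0,0,-0.055]])

```text
time_s: 2.1
ee_pos: [0.5699, 0.1992, 0.33]
eef_rot: [-3.141, 0.0, 1.707]
force: [-0.0, 0.1, 0.1]
grip_width: 0.0002
grip_force: 0.0
```

```bash
python3 - <<'E'
from h import *
o=ctrl.get_obs(); print({k:np.round(o[k],3).tolist() for k in('time_s','qpos','ee_pos','eef_rot','force','grip_width')})
c=snap('wrist','w1.png'); print(np.round(c['hand_eye'],3).tolist(),np.round(c['K'],1).tolist())
E
```

```text
{'time_s': 2.1, 'qpos': [0.276, 0.375, 1.195, 0.0, 1.573, 0.139], 'ee_pos': [0.57, 0.199, 0.33], 'eef_rot': [-3.141, 0.0, 1.707], 'force': [-0.001, 0.082, 0.064], 'grip_width': 0.0}
[[-0.0, 0.973, 0.229, 0.067], [1.0, 0.0, -0.0, -0.0], [-0.0, 0.229, -0.973, -0.153], [0.0, 0.0, 0.0, 1.0]] [[304.9, 0.0, 316.4], [0.0, 304.9, 204.6], [0.0, 0.0, 1.0]]
```

View pics/w1.png

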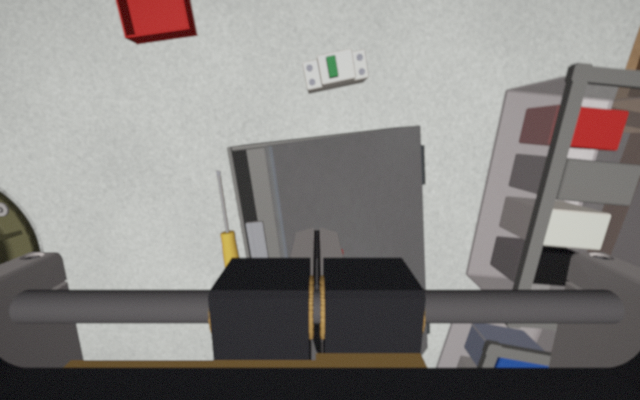

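The wrist view shows the cover under the fingertips at (317,235), with the free edge at column 272 and the hinge at about 420. The lock is hidden behind the fingers. I'll push along the arc.

Emit:
apply_moves(deltas=[[255,0,0,-2,0,0,0],[255,0,0,-2,0,0,0],[255,0,0,-1.5,0,0,0],[255,0,0,-0.8,0,0,0],[255,-0.75,-0.2,-0.75,0,0,0],[255,-0.75,-0.2,-0.75,0,0,0],[255,-0.62,-0.16,-0.78,0,0,0],[255,-0.62,-0.16,-0.78,0,0,0]])

```text
time_s: 2.95
ee_pos: [0.542, 0.193, 0.2373]
eef_rot: [3.139, -0.0, 1.71]
force: [4.6, 1.1, 1.2]
grip_width: 0.0003
grip_force: 1.9
```

Emit:
apply_moves(deltas=[[255,-0.54,-0.14,-0.83,0,0,0],[255,-0.54,-0.14,-0.83,0,0,0],[255,-0.45,-0.12,-0.88,0,0,0],[255,-0.45,-0.12,-0.88,0,0,0],[255,-0.37,-0.1,-0.93,0,0,0],[255,-0.37,-0.1,-0.93,0,0,0],[255,-0.28,-0.07,-0.95,0,0,0],[255,-0.28,-0.07,-0.95,0,0,0]])

```text
time_s: 3.75
ee_pos: [0.5087, 0.1841, 0.1641]
eef_rot: [-3.141, 0.0, 1.71]
force: [1.5, 2.9, 3.1]
grip_width: 0.0003
grip_force: 1.7
```

Emit:
apply_moves(deltas=[[255,-0.18,-0.05,-1,0,0,0],[255,-0.18,-0.05,-1,0,0,0],[255,-0.08,0,-0.9,0,0,0],[255,0,0,-0.7,0,0,0]])

```text
time_s: 4.15
ee_pos: [0.5042, 0.183, 0.128]
eef_rot: [-3.14, 0.0, 1.71]
force: [-2.1, -0.9, 2.9]
grip_width: 0.0004
grip_force: 1.6
```

Emit:
apply_moves(deltas=[[255,0,0,-0.3,0,0,0],[255,0,0,-0.2,0,0,0],[255,0,0,0,0,0,0]])

```text
time_s: 4.45
ee_pos: [0.5047, 0.1832, 0.1239]
eef_rot: [3.141, 0.0, 1.71]
force: [-0.8, -0.9, 0.4]
grip_width: 0.0005
grip_force: 0.0
```

Emit:
apply_moves(deltas=[[255,0,0,-0.15,0,0,0],[255,0,0,-0.1,0,0,0],[255,0,0,0,0,0,0]])

```text
time_s: 4.75
ee_pos: [0.5049, 0.1833, 0.1231]
eef_rot: [3.14, -0.0, 1.71]
force: [-7.8, -1.1, 16.7]
grip_width: 0.0004
grip_force: 8.3
```

The force rose to 17 N with the tip at 98 mm, so the cover is shut. I'll lift off and look at the lock from close by.

Emit:
apply_moves(deltas=[[255,0,0,2,0,0,0],[255,0,0,3,0,0,0],[255,0,0,3,0,0,0],[120,0.5,-2,3,0,0,0],[120,0.7,-3,2,0,0,0],[120,0.7,-3,0,0,0,0],[120,0.7,-3,0,0,0,0],[120,0.7,-3,0,0,0,0],[120,0.7,-3,0,0,0,0],[120,0,0,0,0,0,0]])

```text
time_s: 5.75
ee_pos: [0.5451, 0.0104, 0.2515]
eef_rot: [3.141, 0.001, 1.707]
force: [-0.4, -0.2, -0.2]
grip_width: 0.0493
grip_force: 0.0
```

```bash
python3 - <<'E'
from h import *
o=ctrl.get_obs(); print({k:np.round(o[k],4).tolist() for k in('time_s','qpos','ee_pos','eef_rot','force','grip_width')})
c=snap('wrist','w2.png'); np.savez('w2p.npz',p=o['ee_pos'],r=o['eef_rot'])
E
```

```text
{'time_s': 5.75, 'qpos': [-0.0478, 0.2733, 1.5057, -0.0005, 1.3621, -0.1836], 'ee_pos': [0.5451, 0.0104, 0.2515], 'eef_rot': [3.1412, 0.0006, 1.7067], 'force': [-0.4193, -0.172, -0.222], 'grip_width': 0.0493}
```

View pics/w2.png

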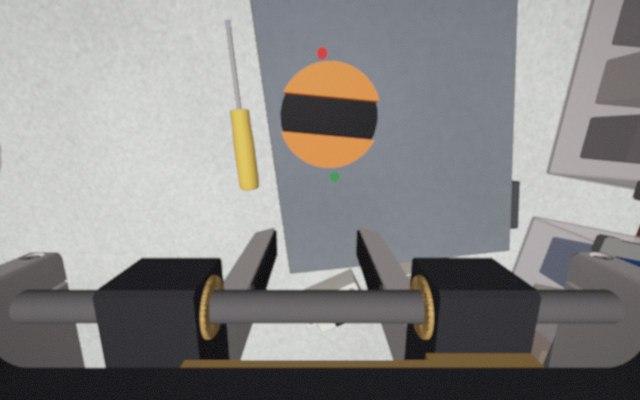

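The cover is level and the lock head is at about (330,114). Its black slot lies nearly along the cover's x, with edges (288,95)-(378,102) and (281,132)-(370,139).

```bash
python3 - <<'E'
from h import *
from scipy.spatial.transform import Rotation as Ro
c=np.load('pics/w2.png.npz');p=np.load('w2p.npz');im=c['img'];K=c['K']
T=np.eye(4);T[:3,:3]=Ro.from_euler('xyz',p['r']).as_matrix();T[:3,3]=p['p'];W=T@c['hand_eye']
def back(uv,z):
    uv=np.asarray(uv,float);d=np.c_[(uv[:,0]-K[0,2])/K[0,0],-(uv[:,1]-K[1,2])/K[1,1],-np.ones(len(uv))]@W[:3,:3].T
    return W[:3,3]+d*((z-W[2,3])/d[:,2])[:,None]
hsv=cv2.cvtColor(im,cv2.COLOR_RGB2HSV);m=cv2.inRange(hsv,(5,120,100),(20,255,255));m[180:]=0
m[:,:270]=0;v,u=np.nonzero(m);P=back(np.c_[u,v],.122)[:,:2]
(cx,cy),r=cv2.minEnclosingCircle(P.astype(np.float32));print('centre',cx,cy,'r',r)
# slot axis: per-column edges
up=[];lo=[]
for x in range(295,368):
    ys=np.nonzero(m[:,x])[0]; g=np.argmax(np.diff(ys)); up.append((x,ys[g]+.5));lo.append((x,ys[g+1]-.5))
for e in(up,lo):
    q=back(e,.122)[:,:2].astype(np.float32);f=cv2.fitLine(q,cv2.DIST_HUBER,0,.001,.001).ravel();print('slot',np.arctan2(f[1],f[0]),'offset of centre',f[0]*(cy-f[3])-f[1]*(cx-f[2]))
# cover hinge-side and free edge
for a,b in([(252,0),(290,272)],[(518,0),(511,249)]):
    q=back([a,b],.098);print(q.round(4).tolist(),np.arctan2(*(q[1]-q[0])[:2]))
E
```

```text
centre 0.5453665256500244 0.09266569465398788 r 0.04552186280488968
slot 0.04677208 offset of centre -0.015538577
slot 0.046546884 offset of centre 0.015882172
[[0.4633, 0.1832, 0.098], [0.5274, -0.0737, 0.098]] 2.8972057174230126
[[0.6986, 0.2154, 0.098], [0.7589, -0.0152, 0.098]] 2.886024601845378
```

Emit:
apply_moves(deltas=[[120,0,2.1,0,0,0,-0.03],[120,0,2.1,0,0,0,-0.03],[120,0,2,0,0,0,-0.03],[120,0,2,-1,0,0,0],[120,0,0,-3,0,0,0],[120,0,0,-3,0,0,0],[120,0,0,-1.5,0,0,0],[120,0,0,-1,0,0,0],[120,0,0,-0.8,0,0,0],[120,0,0,0,0,0,0]])

```text
time_s: 6.8
ee_pos: [0.5444, 0.0955, 0.1482]
eef_rot: [-3.141, -0.0, 1.62]
force: [-0.2, 0.4, -1.0]
grip_width: 0.0495
grip_force: 0.0
```

Emit:
apply_moves(deltas=[[120,0.1,-0.3,0,0,0,0],[120,0,0,-0.4,0,0,0],[120,0,0,-0.4,0,0,0],[120,0,0,-0.4,0,0,0],[120,0,0,0,0,0,0]])

```text
time_s: 7.3
ee_pos: [0.5453, 0.0922, 0.1359]
eef_rot: [-3.141, 0.0, 1.62]
force: [0.1, 0.4, -0.1]
grip_width: 0.0499
grip_force: 0.0
```

The fingertips are in the slot with no contact force. I'll turn clockwise now.

Emit:
apply_moves(deltas=[[120,0,0,0,0,0,-0.07],[120,0,0,0,0,0,-0.07],[120,0,0,0,0,0,-0.07],[120,0,0,0,0,0,-0.07],[120,0,0,0,0,0,-0.07],[120,0,0,0,0,0,-0.07],[120,0,0,0,0,0,-0.07],[120,0,0,0,0,0,-0.07],[120,0,0,0,0,0,-0.07],[120,0,0,0,0,0,-0.07]])

```text
time_s: 8.3
ee_pos: [0.5454, 0.0921, 0.1365]
eef_rot: [-3.141, 0.001, 0.917]
force: [-1.5, -1.3, 0.7]
grip_width: 0.0497
grip_force: 1.9
```

```bash
python3 -c "
from h import *
o=ctrl.get_obs(); print({k:np.round(o[k],3).tolist() for k in('qpos','ee_pos','eef_rot','force','moment')})"
```

```text
{'qpos': [0.101, 0.401, 1.614, -0.0, 1.126, 0.755], 'ee_pos': [0.545, 0.092, 0.137], 'eef_rot': [-3.141, 0.001, 0.917], 'force': [-1.478, -1.289, 0.747], 'moment': [-0.279, 0.36, 0.142]}
```

Emit:
apply_moves(deltas=[[120,0,0,0,0,0,-0.08],[120,0,0,0,0,0,-0.08],[120,0,0,0,0,0,-0.08],[120,0,0,0,0,0,-0.08],[120,0,0,0,0,0,-0.08],[120,0,0,0,0,0,-0.08],[120,0,0,0,0,0,-0.08],[120,0,0,0,0,0,-0.08],[120,0,0,0,0,0,-0.08],[120,0,0,0,0,0,-0.08]])

```text
time_s: 9.3
ee_pos: [0.5455, 0.0922, 0.1366]
eef_rot: [3.141, 0.0, 0.117]
force: [-0.5, -0.6, -1.6]
grip_width: 0.0497
grip_force: 1.9
```

Emit:
apply_moves(deltas=[[120,0,0,0,0,0,-0.04],[120,0,0,0,0,0,-0.03],[120,0,0,0,0,0,0]])

```text
time_s: 9.6
ee_pos: [0.5456, 0.0922, 0.1366]
eef_rot: [3.142, -0.0, 0.049]
force: [0.3, -0.0, -0.6]
grip_width: 0.0494
grip_force: 0.9
```

```bash
python3 -c "
from h import *
o=ctrl.get_obs(); print({k:np.round(o[k],3).tolist() for k in('qpos','ee_pos','eef_rot','force','moment')})"
```

```text
{'qpos': [0.101, 0.401, 1.614, -0.0, 1.126, 1.623], 'ee_pos': [0.546, 0.092, 0.137], 'eef_rot': [3.142, -0.0, 0.049], 'force': [0.312, -0.015, -0.634], 'moment': [-0.061, 0.21, 0.084]}
```

Not at the stop yet. I'll continue in small steps and watch the moment.

Emit:
apply_moves(deltas=[[120,0,0,0,0,0,-0.03],[120,0,0,0,0,0,-0.03],[120,0,0,0,0,0,-0.02]])

```text
time_s: 9.9
ee_pos: [0.5456, 0.0922, 0.1366]
eef_rot: [3.141, -0.0, -0.028]
force: [-0.1, 0.4, 0.2]
grip_width: 0.0501
grip_force: 24.4
```

```bash
python3 -c "
from h import *
o=ctrl.get_obs(); print({k:np.round(o[k],3).tolist() for k in('qpos','ee_pos','eef_rot','force','moment')})"
```

```text
{'qpos': [0.102, 0.401, 1.614, -0.001, 1.126, 1.701], 'ee_pos': [0.546, 0.092, 0.137], 'eef_rot': [3.141, -0.0, -0.028], 'force': [-0.135, 0.371, 0.156], 'moment': [-0.069, 0.152, 2.183]}
```

Emit:
apply_moves(deltas=[[120,0,0,0,0,0,-0.03],[120,0,0,0,0,0,-0.02],[120,0,0,0,0,0,0]])

```text
time_s: 10.2
ee_pos: [0.5454, 0.093, 0.1367]
eef_rot: [-3.141, 0.0, -0.076]
force: [-2.0, 5.1, 0.9]
grip_width: 0.0499
grip_force: 53.8
```

```bash
python3 -c "
from h import *
o=ctrl.get_obs(); print({k:np.round(o[k],3).tolist() for k in('qpos','ee_pos','eef_rot','force','moment')})"
```

```text
{'qpos': [0.103, 0.401, 1.614, 0.0, 1.126, 1.75], 'ee_pos': [0.545, 0.093, 0.137], 'eef_rot': [-3.141, 0.0, -0.076], 'force': [-1.958, 5.072, 0.871], 'moment': [0.928, 0.525, 3.642]}
```

The moment jumped to 3.6 N m, so the lock is on its stop. I'll centre the fingers in the slot, lift out and look.

Emit:
apply_moves(deltas=[[120,0,0,0,0,0,0.1],[120,0,0,0,0,0,0.1],[120,0,0,0,0,0,0.1],[120,0,0,1,0,0,0],[120,0,0,2,0,0,0],[120,0,0,3,0,0,0],[120,0,0,3,0,0,0],[120,0,0,3,0,0,0],[120,0,0,2,0,0,0],[120,0,0,0,0,0,0]])

```text
time_s: 11.2
ee_pos: [0.5463, 0.0923, 0.2801]
eef_rot: [3.141, -0.005, 0.216]
force: [-0.6, -0.2, -0.5]
grip_width: 0.0498
grip_force: 0.0
```

Emit:
apply_moves(deltas=[[120,-2,-1,0,0,0,0],[120,-3,-1,0,0,0,0],[120,-3,-1,0,0,0,0],[120,-1.5,0,0,0,0,0],[120,0,0,0,0,0,0],[120,0,0,0,0,0,0]])

```text
time_s: 11.8
ee_pos: [0.4508, 0.0622, 0.2763]
eef_rot: [-3.141, -0.0, 0.218]
force: [0.2, -0.3, -0.2]
grip_width: 0.0497
grip_force: 0.0
```

```bash
python3 - <<'E'
from h import *
o=ctrl.get_obs(); print({k:np.round(o[k],4).tolist() for k in('time_s','ee_pos','eef_rot','force')})
c=snap('wrist','w3.png'); d=snap('side','side1.png')
cv2.imwrite('pics/both.png',np.vstack([c['img'][:280,:,::-1],d['img'][80:240,:,::-1]]))
from scipy.spatial.transform import Rotation as Ro
im=c['img'];K=c['K'];T=np.eye(4);T[:3,:3]=Ro.from_euler('xyz',o['eef_rot']).as_matrix();T[:3,3]=o['ee_pos'];W=T@c['hand_eye']
def back(uv,z):
    uv=np.asarray(uv,float);d=np.c_[(uv[:,0]-K[0,2])/K[0,0],-(uv[:,1]-K[1,2])/K[1,1],-np.ones(len(uv))]@W[:3,:3].T
    return W[:3,3]+d*((z-W[2,3])/d[:,2])[:,None]
m=cv2.inRange(cv2.cvtColor(im,cv2.COLOR_RGB2HSV),(5,120,100),(20,255,255));m[200:]=0
n,l,s,_=cv2.connectedComponentsWithStats(m)
v,u=np.nonzero(m);P=back(np.c_[u,v],.122)[:,:2];P=P[np.hypot(*(P-[.5454,.0927]).T)<.06].astype(np.float32)
(cx,cy),r=cv2.minEnclosingCircle(P);A=np.cov(P.T);w,V=np.linalg.eigh(A);g=V[:,1]
print('centre',cx,cy,r,'slot angle',np.arctan2(g[1],g[0])-np.pi/2,np.arctan2(g[1],g[0])+np.pi/2)
E
```

```text
{'time_s': 11.8, 'ee_pos': [0.4508, 0.0622, 0.2763], 'eef_rot': [-3.1414, -0.0, 0.2184], 'force': [0.2051, -0.3055, -0.1744]}
centre 0.5453483462333679 0.0925794169306755 0.045624740421772 slot angle -4.46176935735031 -1.3201767037605165
```

View pics/both.png

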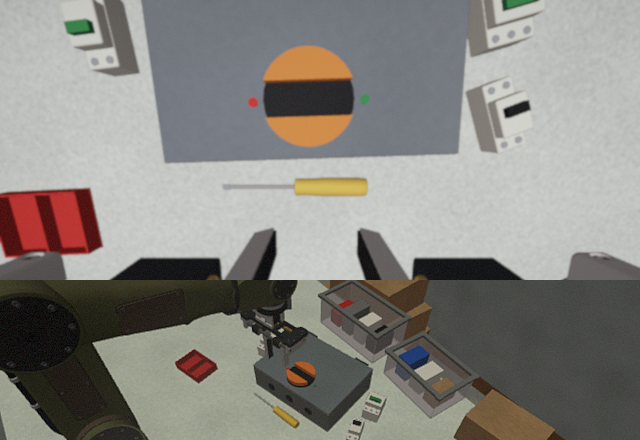

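The cover is flat on the box, and the slot, around (308,98), runs parallel to the free edge at −1.320 rad, as expected when locked. The breakers, screwdriver and tray are undisturbed, and the robot is clear of everything.

```bash
python3 -c "
from station import ctrl
print(ctrl.hand_in())"
```

```text
the job is handed in; nothing more can be done
None
```

The cover is fully shut, the lock was then turned clockwise to its stop, and the job was handed in at about 12 s with nothing else touched; the hand-in returned no verdict.

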